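# Start the plate dryer

### The job

Start the plate dryer: on the separate switch box press the raised far end of the rocker until it has gone fully over, then push the long bar key on the dryer all the way down so that it stays down, and then press the large round key all the way in and let it spring back up. Press them in that order, none before its turn, and leave the small square key unpressed. Use the fingertips only, and leave the plates, jar, funnel, stirring stick and mug where they are.

Things in the scene. Friction and masses are not known exactly. Their poses are not given: they have to be found in the camera images.
- switch_box: grey plastic switch box fixed to the shelf, 110 (its x) x 90 (its y) x 45 mm high, one rocker in its top. Origin: centre of its underside; x axis level, from the near end to the far end of the rocker; z up. It stands to the right of the dryer, its place varies by 100 mm, turned up to 0.5 rad
- rocker (a joint): tilt of the rocker about a level axis along the box's y: about 0 (up to 0.04) is off, with the far (+x) end raised; 0.4 rad is fully over, on. Pressing the raised far end down turns it over; about 0.08 N m of friction (4 N at 20 mm from the axis), it stays where it is left and stops hard at 0.4
- rocker_far (a point): point to press: on the top face of the rocker's raised far half, 20 mm out from the axis. The rocker is a white V-shaped cap, 60 mm long (along the box's x), 34 mm wide; in the off position the far half slopes up outward at 23 degrees and its near half is level; when fully over the far half is level, its top face 52 mm above the shelf (4 mm above rocker_axis), 7 mm above the box's top
- rocker_axis (a point): middle of the rocker's axis, 48 mm above the shelf, fixed to the box
- dryer: painted grey dryer housing fixed to the shelf, 160 (its x) x 250 (its y) x 60 mm high, with an air grille in the far half of its top and a row of three white plastic keys, 75 mm apart along its y, on the near half (35 mm in front of its middle). Which key is at which place varies. Origin: centre of its underside; x axis level, from the robot's side to the far side; z up; turned up to 0.35 rad
- bar_key (a joint): travel of the long bar key, m: about 0 is up, 0.006 fully down. Friction of 4 N, no spring: it stays down when pushed down
- bar_key_top (a point): centre of the top face of the long bar key, 48 mm (along the dryer's y) x 18 mm; moves with the key; 74 mm above the shelf when up, 68 mm when down; the dark plate round each key (56 x 60 mm) is 64 mm above the shelf
- round_key (a joint): travel of the large round key, m: 0 is up, 0.006 fully down. Spring of 1.5 N rising to 5 N; comes back up when let go
- round_key_top (a point): centre of the top face of the round key, 32 mm in diameter; 74 mm above the shelf when up, moves with the key
- square_key (a joint): travel of the small square key, m: 0 is up, 0.006 fully down (spring as the round key's); not to be pressed
- square_key_top (a point): centre of the top face of the small square key, 17 x 17 mm; 74 mm above the shelf when up
- plate1: white enamel plate 1 of four (1 nearest the robot), 180 mm across, 11 mm thick, standing on edge in the wire dish rack on the left, reaching 203 mm above the shelf; origin at its centre, x axis its axis
- plate2: white enamel plate 2 of four (1 nearest the robot), 180 mm across, 11 mm thick, standing on edge in the wire dish rack on the left, reaching 203 mm above the shelf; origin at its centre, x axis its axis
- plate3: white enamel plate 3 of four (1 nearest the robot), 180 mm across, 11 mm thick, standing on edge in the wire dish rack on the left, reaching 203 mm above the shelf; origin at its centre, x axis its axis
- plate4: white enamel plate 4 of four (1 nearest the robot), 180 mm across, 11 mm thick, standing on edge in the wire dish rack on the left, reaching 203 mm above the shelf; origin at its centre, x axis its axis
- jar: glass jar with metal cap, 64 mm across, 110 mm high, standing between switch box and dryer; origin: centre of its underside
- funnel: white plastic funnel standing on its wide mouth, 100 mm across, 105 mm high, behind the jar; origin: centre of its underside
- stick: wooden stirring stick, 260 x 18 x 8 mm, lying along its y axis behind the switch box; origin: centre of its underside
- mug: white mug, 80 mm across, 85 mm high, to the right of the switch box, handle at its +y; origin: centre of its underside

How it is judged (in metres and radians):
On the way, in this order (a step that is already met when the one before it is completed fails the run):
1. the rocker is over to on (value of joint rocker above 0.32 rad), for 0.1 s.
2. the long bar key is down, the rocker still on (value of joint bar_key above 0.0045 m and value of joint rocker above 0.32 rad), for 0.1 s.
3. the round key is pressed in (all of step 2 and value of joint round_key above 0.0045 m), for 0.04 s.
At the end, for the whole second after the job is handed in: rocker on (over 0.32 of 0.4 rad), bar key down (over 4.5 of 6 mm), round key sprung back and square key up (under 1.5 mm), all loose things within 20 mm of where they stood (all of step 2 and value of joint each of round_key, square_key below 0.0015 m and distance of each of plate1, plate2, plate3, plate4, jar, funnel, stick, mug from where it was at the start of the episode below 0.02 m); the robot touches nothing.
It fails at once if a dryer key is pressed while the rocker is off (value of joint rocker below 0.25 rad and value of joint any of bar_key, round_key above 0.003 m).
It fails at once if the round key is pressed before the bar key is down (value of joint round_key above 0.003 m and value of joint bar_key below 0.004 m).
It fails at once if the small square key is pressed (value of joint square_key above 0.003 m).
It fails at once if a plate, jar, funnel, stick or mug is moved or lifted (distance of any of plate1, plate2, plate3, plate4, jar, funnel, stick, mug from where it was at the start of the episode above 0.02 m).
It also fails if it takes over 42 s, if anything falls off the work surface, if the arm or the gripper's body presses on something with over 40 N, if the wrist force passes 120 N, or if a joint passes its speed limit or range.

### The arm

A 6-joint arm with a two-finger parallel gripper is mounted at the origin on the work surface. World frame = base frame: x ahead of the robot, y to its left, z up, the work surface at z = 0. Lengths are in mm, angles in rad, forces in N, time in s.
With the tool pointing down it reaches from about 275 to 750 mm from the base axis. Payload 10.2 kg.
Tool frame: the origin (TCP) lies between the finger pads; the fingertips stand 25 mm ahead of it and the grasp point (between the pads) lies 6 mm ahead of it; z points along the fingers, y is the line along which they close (so a half turn about z gives the same grasp; the last joint's range is limited). The gripper opens to 85 mm and grips with 20 to 120 N. Pads are 22 mm wide; open, the fingers measure 114 mm over their backs; the gripper's body (76 mm by 85 mm) begins 54 mm behind the grasp point. The pads swing forward as they close: fully open they stand 13 mm farther back than shut.
Start: joints at [0.986, 0.313, 1.498, -0, 1.331, -0.223], TCP at [185.841, 491.014, 256.294] pointing down, gripper open.
Joint ranges: [-2.94, 2.94], [-0.97, 2.17], [0.19, 2.56], [-1.23, 4.37], [0.02, 3.11], [-2.88, 2.88]. Speed limits (rad/s): [2.39, 2.39, 3.01, 3.14, 3.14, 3.14].

### API

Orientations are given as a unit quaternion [w, x, y, z].
In Python, from rig import ctrl, eyes, finish_job gives the robot as it stands.
- The arm moves only by the tool step_arm, never from a script. Its argument "increments" is a list of rows, each an object of numbers: "dx", "dy", "dz": the shift along the tool's x, y, z in units of 25 mm (1.0 is 25 mm); "wx", "wy", "wz": the turn, a rotation vector about the tool's x, y, z in units of 6 degrees (1.0 is 6 degrees). A call has 1 to 5 rows; each row shifts and turns the commanded pose from where the row before left it, along the tool's axes as they then stand; what a row does not reach is not made up. A row lasts 1/10 s, in which the tool goes at most 50 mm and 8.59 degrees, less where a joint would pass 70% of its speed; a pose out of reach is approached as far as the arm can. A call is refused whole if a number of a shift passes 1 or a number of a turn 1, either way. A call with a gripper value outside its range is refused whole. "fingers" is the finger opening in mm, from 0 to 85.4, set as the call begins (left out, the last holds). The fingers move at their own pace and stop on an object; "squeeze" is the grip in N (left out, the last holds). Time passes only in rows, so rows that do not move let the fingers close. It gives the time, the measured TCP pose, the force, the opening and the grip force at its end, in the units of the state.
- ctrl.sense(): the state, without advancing time (a new reading comes with each control period).
- eyes.capture(name): name is "side" or "top" or "wrist"; returns a dict with "frame" (384x512x3 uint8, blue, green, red), "fx", "fy", "cx", "cy" (pixels), "R" (3x3) and "t" (3): a world point X has camera coordinates R X + t; the wrist camera has in their place "tool_from_camera" (4x4, takes a point from camera to tool coordinates, whose origin is the TCP and whose axes are the flange's). Camera axes: x right, y down, z forward; pixel columns grow to the right and rows downward; lengths in mm; the calibration is good to about 2 mm. A picture is of the moment at which its call begins: read the wrist's pose just before it. There is no depth.
- finish_job(): hands the job in; it is judged then, once.
Trained networks look in the newest picture that a camera, given by its name, has taken for a name from the list of things; names that differ only in an ending like _2 or _b are one class to them, and where a whole thing is asked for, a point or a joint stands for the part that bears it (a point fixed in the world has none). Each returns a list of dicts, best first, with "p" (0 to 1); they miss things now and then, are a little off and sometimes report something else, mostly with a low value. They report only what shows in the picture. A call takes as long as a camera call.
- eyes.cut_out(camera, label): "mask" (384x512 bool, what is visible of it).
- eyes.landmark_of(camera, label): "point" ([x, y, z] in mm, in the coordinates of the camera as it stood for that picture, good to about 4 mm: a listed point, or the origin of a listed thing).
The state is a dict: "time_s": time; "joints": joint angles; "dq": joint speeds; "tau": joint torques, N m; "eef_pos": TCP position; "ee_rot": TCP orientation; "force": force on the tool from outside, world axes, zero at the start; "wrist_torque": the same for the moment, N m; "grip_width": opening from 0.0 (shut) to 1.0 (fully open); "grip_force": force on a finger pad.
Only numpy, scipy, OpenCV 4.12 (cv2) and the standard library are available. Lean on these libraries where they do the work, as an engineer would, in place of code of your own. Each camera call takes 0.05 s, during which the arm holds its last target. There are 200 camera calls.

## Working session

There is one attempt and no reset: what is moved stays moved. The work goes in short steps, Python scripts to look and compute and a tool call to move; the robot and the scene stay as the last step left them, time stands still between calls to the robot, and variables do not carry over. Pictures are saved under pics/ and viewed, at most 10 in all, crops included, and the job is handed in when it is done.

Besides the shell and the picture viewer there is one more tool, called after "Call:" as a command line: name --argument value ..., lists and objects as JSON in quotes. step_arm: Moves the arm, as the interface text tells. Its arguments: {"type":"object","properties":{"increments":{"type":"array"},"fingers":{"type":"number"},"squeeze":{"type":"number"}},"required":["increments"]}

```bash
mkdir -p pics; cat > h.py <<'E'
import numpy as np, cv2
from rig import ctrl, eyes, finish_job
from scipy.spatial.transform import Rotation as Ro
def T(s):
    q=s["ee_rot"]; return Ro.from_quat([q[1],q[2],q[3],q[0]]).as_matrix(), np.array(s["eef_pos"])
def world(c,p):
    return np.array(c["R"]).T@(np.array(p)-np.array(c["t"]))
E
python3 - <<'E'
from h import *
s=ctrl.sense(); print(s["time_s"],s["eef_pos"],T(s)[0].round(3).tolist(),s["force"])
fs=[]
for n in("top","side"):
    c=eyes.capture(n); fs.append(c["frame"])
    cv2.imwrite(f"pics/{n}.png",c["frame"])
    for l in("rocker_far","rocker_axis","bar_key_top","round_key_top","square_key_top","switch_box","dryer","jar","funnel","mug"):
        r=eyes.landmark_of(n,l)
        print(n,l,[(round(d["p"],2),world(c,d["point"]).round(0).tolist()) for d in r[:2]])
print(ctrl.sense()["time_s"])
E
```

```text
0.0 [185.69270082 490.81582335 255.7416709 ] [[-0.935, 0.354, -0.001], [0.354, 0.935, -0.001], [0.0, -0.001, -1.0]] [-0.04120205  0.10546237 -0.43030827]
top rocker_far [(0.63, [583.0, -290.0, 58.0])]
top rocker_axis [(0.88, [571.0, -300.0, 44.0])]
top bar_key_top [(0.59, [514.0, 194.0, 75.0])]
top round_key_top [(0.4, [542.0, 54.0, 77.0])]
top square_key_top [(0.6, [529.0, 124.0, 70.0])]
top switch_box [(0.75, [569.0, -298.0, 1.0])]
top dryer [(0.91, [558.0, 131.0, -0.0])]
top jar [(0.8, [545.0, -106.0, 3.0])]
top funnel [(0.81, [746.0, -63.0, -0.0])]
top mug [(0.75, [527.0, -465.0, -1.0])]
side rocker_far [(0.56, [586.0, -292.0, 61.0])]
side rocker_axis [(0.94, [569.0, -300.0, 44.0]), (0.68, [568.0, -303.0, 3.0])]
side bar_key_top [(0.56, [520.0, 192.0, 77.0])]
side round_key_top [(0.52, [548.0, 49.0, 76.0]), (0.16, [425.0, 520.0, 112.0])]
side square_key_top [(0.62, [548.0, 48.0, 77.0]), (0.58, [531.0, 122.0, 78.0])]
side switch_box [(0.93, [566.0, -302.0, 3.0]), (0.18, [536.0, 125.0, 80.0])]
side dryer [(0.79, [569.0, 128.0, 4.0]), (0.6, [422.0, 521.0, 109.0])]
side jar [(0.64, [545.0, -104.0, -2.0])]
side funnel [(0.77, [747.0, -64.0, 6.0])]
side mug [(0.97, [529.0, -471.0, -3.0])]
1.1
```

View pics/top.png

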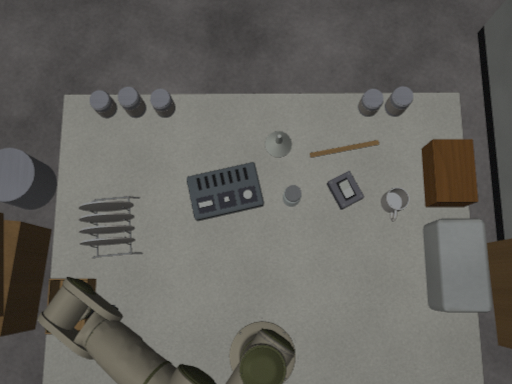

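View pics/side.png

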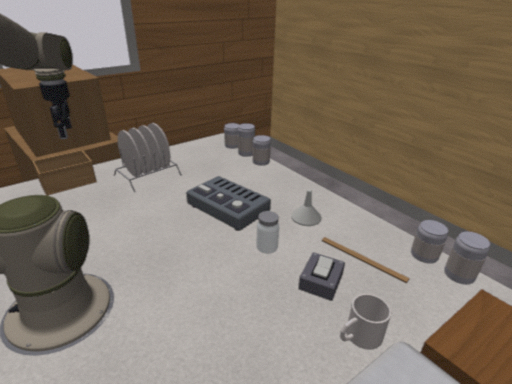

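The top view shows the dryer with bar, square and round keys left to right (px 206,204 / 227,199 / 247,195). The rocker is at (346,188). Both views agree with the networks' positions. I'll shut the fingers, turn the tool, then go over the dryer.

Call:
step_arm --increments '[{"wz": -1}, {"wz": -1}, {"wz": -1}, {"wz": -1}, {"wz": -1}]' --fingers 0

```text
invalid input at $.increments[0]: expected keys dx, dy, dz, wx, wy, wz
```

```bash
cat > to.py <<'E'
from h import *
import sys
def to(x,y,z):
    s=ctrl.sense();R,p=T(s)
    print("t",round(s["time_s"],2),"pos",p.round(1),"R",R.round(3).tolist(),"j",np.round(s["joints"],2),"F",np.round(s["force"],1))
    print("units",(R.T@(np.array([x,y,z])-p)/25).round(2))
if __name__=="__main__": to(*map(float,sys.argv[1:4]))
E
python3 to.py 500 110 256
```

```text
t 1.1 pos [185.8 491.  256.3] R [[-0.935, 0.354, -0.0], [0.354, 0.935, -0.0], [0.0, -0.0, -1.0]] j [ 0.99  0.31  1.5   0.    1.33 -0.22] F [ 0.1 -0.4 -0.7]
units [-1.715e+01 -9.810e+00  1.000e-02]
```

Call:
step_arm --increments '[{"dx": 0, "dy": 0, "dz": 0, "wx": 0, "wy": 0, "wz": -1}, {"dx": 0, "dy": 0, "dz": 0, "wx": 0, "wy": 0, "wz": -1}, {"dx": 0, "dy": 0, "dz": 0, "wx": 0, "wy": 0, "wz": -1}, {"dx": 0, "dy": 0, "dz": 0, "wx": 0, "wy": 0, "wz": -1}, {"dx": 0, "dy": 0, "dz": 0, "wx": 0, "wy": 0, "wz": -1}]' --fingers 0

```text
time_s: 1.6
eef_pos: [185.8, 491.0, 256.3]
ee_rot: [-0.0, -0.083, 0.997, 0.0]
force: [-0.5, 0.4, 0.4]
grip_width: 0.138
grip_force: 0.0
```

```bash
python3 to.py 500 110 256
```

```text
t 1.6 pos [185.8 491.  256.3] R [[-0.986, -0.165, -0.0], [-0.165, 0.986, 0.0], [0.0, 0.0, -1.0]] j [ 0.99  0.31  1.5   0.    1.33 -0.75] F [-0.5  0.4  0.4]
units [-9.870e+00 -1.711e+01  1.000e-02]
```

Call:
step_arm --increments '[{"dx": -0.6, "dy": -1, "dz": 0, "wx": 0, "wy": 0, "wz": 0}, {"dx": -0.6, "dy": -1, "dz": 0, "wx": 0, "wy": 0, "wz": 0}, {"dx": -0.6, "dy": -1, "dz": 0, "wx": 0, "wy": 0, "wz": 0}, {"dx": -0.6, "dy": -1, "dz": 0, "wx": 0, "wy": 0, "wz": 0}, {"dx": -0.6, "dy": -1, "dz": 0, "wx": 0, "wy": 0, "wz": 0}]'

```text
time_s: 2.1
eef_pos: [280.6, 378.8, 256.4]
ee_rot: [0.0, -0.081, 0.997, 0.0]
force: [0.6, 0.0, -0.7]
grip_width: 0.001
grip_force: 0.0
```

Call:
step_arm --increments '[{"dx": -0.6, "dy": -1, "dz": 0, "wx": 0, "wy": 0, "wz": 0}, {"dx": -0.6, "dy": -1, "dz": 0, "wx": 0, "wy": 0, "wz": 0}, {"dx": -0.6, "dy": -1, "dz": 0, "wx": 0, "wy": 0, "wz": 0}, {"dx": -0.6, "dy": -1, "dz": 0, "wx": 0, "wy": 0, "wz": 0}, {"dx": -0.6, "dy": -1, "dz": 0, "wx": 0, "wy": 0, "wz": 0}]'

```text
time_s: 2.6
eef_pos: [374.8, 267.4, 256.4]
ee_rot: [0.0, -0.081, 0.997, 0.0]
force: [0.2, 0.3, -0.8]
grip_width: 0.002
grip_force: 0.0
```

Call:
step_arm --increments '[{"dx": -0.6, "dy": -1, "dz": 0, "wx": 0, "wy": 0, "wz": 0}, {"dx": -0.6, "dy": -1, "dz": 0, "wx": 0, "wy": 0, "wz": 0}, {"dx": -0.6, "dy": -1, "dz": 0, "wx": 0, "wy": 0, "wz": 0}, {"dx": -0.6, "dy": -1, "dz": 0, "wx": 0, "wy": 0, "wz": 0}, {"dx": -0.6, "dy": -1, "dz": 0, "wx": 0, "wy": 0, "wz": 0}]'

```text
time_s: 3.1
eef_pos: [469.0, 156.1, 256.4]
ee_rot: [0.0, -0.081, 0.997, 0.0]
force: [0.9, 0.9, -0.3]
grip_width: -0.0
grip_force: 0.0
```

```bash
cat > look.py <<'E'
from h import *
import sys
from to import to
s=ctrl.sense();R,p=T(s)
c=eyes.capture("wrist"); M=np.array(c["tool_from_camera"]); cv2.imwrite(sys.argv[1],c["frame"])
Rc=R@M[:3,:3]; oc=R@M[:3,3]+p
print("cam",oc.round(0),Rc[:,2].round(2))
for a in sys.argv[2:]:
    l,h=a.split(":")
    for d in eyes.landmark_of("wrist",l)[:2]:
        q=np.array(d["point"]); ray=Rc@q; k=(float(h)-oc[2])/ray[2]
        print(l,round(d["p"],2),"3d",(oc+ray).round(1),"ray@h",(oc+k*ray).round(1),"px",(c["fx"]*q[0]/q[2]+c["cx"]).round(),(c["fy"]*q[1]/q[2]+c["cy"]).round())
to(585,-291,256)
E
python3 look.py pics/w1.png bar_key_top:74 round_key_top:74 square_key_top:74 dryer:0
```

```text
cam [386. 143. 373.] [ 0.32  0.05 -0.95]
bar_key_top 0.58 3d [516.  196.4  72.8] ray@h [515.5 196.2  74. ] px 288.0 219.0
round_key_top 0.95 3d [546.1  47.6  71.2] ray@h [544.6  48.5  74. ] px 135.0 224.0
square_key_top 0.62 3d [526.4 125.9  72.9] ray@h [525.9 126.   74. ] px 216.0 218.0
t 3.35 pos [467.9 157.5 256.2] R [[-0.987, -0.161, -0.0], [-0.161, 0.987, 0.0], [0.0, 0.0, -1.0]] j [ 0.09  0.24  1.59  0.    1.31 -1.65] F [ 1.1  0.4 -0.2]
units [ -1.73 -18.46   0.  ]
```

View pics/w1.png

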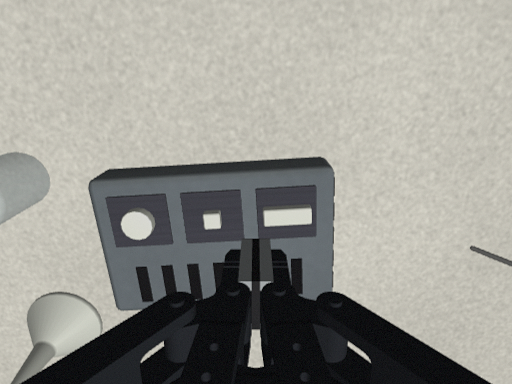

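The wrist view shows the round key at (138,225), square at (212,221) and bar at (288,217). I'll refine these with white-blob centroids.

```bash
python3 - <<'E'
from h import *
s=ctrl.sense();R,p=T(s)
c=eyes.capture("wrist"); M=np.array(c["tool_from_camera"]);Rc=R@M[:3,:3]; oc=R@M[:3,3]+p
g=cv2.cvtColor(c["frame"],cv2.COLOR_BGR2GRAY)
n,_,st,ce=cv2.connectedComponentsWithStats((g>150).astype(np.uint8))
P=[]
for i in range(1,n):
    if 100<st[i,4]<2500 and 100<ce[i,0]<330 and 185<ce[i,1]<245:
        u=np.array([(ce[i,0]-c["cx"])/c["fx"],(ce[i,1]-c["cy"])/c["fy"],1]);r=Rc@u
        w=oc+r*(74-oc[2])/r[2];print(ce[i].round(1),st[i],w.round(1));P.append(w)
P=np.array(P)
for i in range(len(P)):
    for j in range(i): print(np.linalg.norm(P[i]-P[j]).round(1), (P[i]-P[j]).round(1))
E
```

```text
[285.8 217.7] [262 209  48  18 753] [512.9 195.   74. ]
[134.7 226.2] [120 212  31  29 689] [545.9  49.3  74. ]
[210. 222.] [202 215  17  15 240] [529.4 122.3  74. ]
149.4 [  33.  -145.7    0. ]
74.5 [ 16.5 -72.7   0. ]
74.8 [-16.5  73.    0. ]
```

Call:
step_arm --increments '[{"dx": -0.1, "dy": -1, "dz": 0, "wx": 0, "wy": 0, "wz": 0}, {"dx": -0.1, "dy": -1, "dz": 0, "wx": 0, "wy": 0, "wz": 0}, {"dx": -0.1, "dy": -1, "dz": 0, "wx": 0, "wy": 0, "wz": 0}, {"dx": -0.1, "dy": -1, "dz": 0, "wx": 0, "wy": 0, "wz": 0}, {"dx": -0.1, "dy": -1, "dz": 0, "wx": 0, "wy": 0, "wz": 0}]'

```text
time_s: 3.9
eef_pos: [500.6, 35.8, 256.5]
ee_rot: [0.0, -0.082, 0.997, 0.0]
force: [0.3, 1.3, -1.5]
grip_width: -0.003
grip_force: 0.0
```

Call:
step_arm --increments '[{"dx": -0.1, "dy": -1, "dz": 0, "wx": 0, "wy": 0, "wz": 0}, {"dx": -0.1, "dy": -1, "dz": 0, "wx": 0, "wy": 0, "wz": 0}, {"dx": -0.1, "dy": -1, "dz": 0, "wx": 0, "wy": 0, "wz": 0}, {"dx": -0.1, "dy": -1, "dz": 0, "wx": 0, "wy": 0, "wz": 0}, {"dx": -0.1, "dy": -1, "dz": 0, "wx": 0, "wy": 0, "wz": 0}]'

```text
time_s: 4.4
eef_pos: [533.3, -85.4, 256.5]
ee_rot: [0.0, -0.082, 0.997, 0.0]
force: [-0.2, -0.3, 0.3]
grip_width: -0.0
grip_force: 0.0
```

Call:
step_arm --increments '[{"dx": 0, "dy": -1, "dz": 0, "wx": 0, "wy": 0, "wz": 0}, {"dx": 0, "dy": -1, "dz": 0, "wx": 0, "wy": 0, "wz": 0}, {"dx": 0, "dy": -1, "dz": 0, "wx": 0, "wy": 0, "wz": 0}, {"dx": 0, "dy": -1, "dz": 0, "wx": 0, "wy": 0, "wz": 0}, {"dx": 0, "dy": -1, "dz": 0, "wx": 0, "wy": 0, "wz": 0}]'

```text
time_s: 4.9
eef_pos: [553.7, -208.7, 256.5]
ee_rot: [0.0, -0.082, 0.997, 0.0]
force: [0.2, 0.4, -1.1]
grip_width: 0.001
grip_force: 0.0
```

Call:
step_arm --increments '[{"dx": 0, "dy": -1, "dz": 0, "wx": 0, "wy": 0, "wz": -1}, {"dx": 0, "dy": -1, "dz": 0, "wx": 0, "wy": 0, "wz": -1}, {"dx": 0, "dy": 0, "dz": 0, "wx": 0, "wy": 0, "wz": -1}, {"dx": 0, "dy": 0, "dz": 0, "wx": 0, "wy": 0, "wz": 0}, {"dx": 0, "dy": 0, "dz": 0, "wx": 0, "wy": 0, "wz": 0}]'

```text
time_s: 5.4
eef_pos: [564.2, -256.6, 256.4]
ee_rot: [-0.0, -0.235, 0.972, 0.0]
force: [-0.1, -0.2, -0.4]
grip_width: -0.0
grip_force: 0.0
```

```bash
python3 look.py pics/w2.png rocker_far:60 rocker_axis:48 switch_box:0 mug:0 stick:0
```

```text
cam [ 489. -295.  373.] [ 0.29  0.15 -0.95]
rocker_far 0.79 3d [ 582.3 -291.2   55.5] ray@h [ 580.9 -291.3   60. ] px 216.0 163.0
rocker_axis 0.73 3d [ 568.4 -297.3   53.8] ray@h [ 569.8 -297.4   48. ] px 216.0 148.0
switch_box 0.76 3d [ 574.3 -299.3    0.7] ray@h [ 574.4 -299.3    0. ] px 218.0 141.0
mug 0.77 3d [ 526.1 -474.8    2.4] ray@h [ 526.3 -476.    -0. ] px 79.0 20.0
mug 0.57 3d [ 5.464e+02 -1.072e+02 -3.000e-01] ray@h [ 546.4 -107.3    0. ] px 374.0 194.0
stick 0.72 3d [ 729.3 -306.8    2.7] ray@h [ 731.1 -306.9    0. ] px 160.0 248.0
t 5.7 pos [ 564.1 -257.4  256.4] R [[-0.889, -0.458, 0.0], [-0.458, 0.889, -0.0], [-0.0, -0.0, -1.0]] j [-0.62  0.53  1.18  0.    1.43 -2.66] F [0.3 0.1 0.2]
units [-0.13 -1.58  0.02]
```

View pics/w2.png

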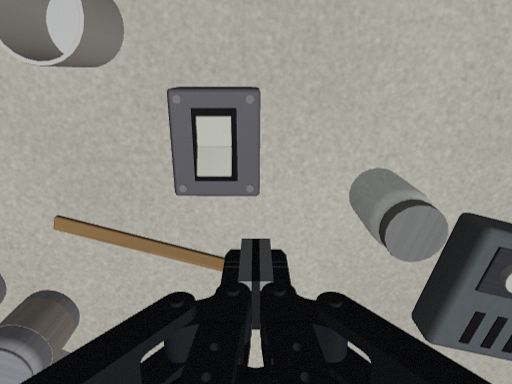

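The wrist view shows the switch box square to the tool, with the rocker axis at (214,147) and its far half around (214,162). All three views agree on the far point, about (587,-290).

Call:
step_arm --increments '[{"dx": -0.12, "dy": -0.8, "dz": 1, "wx": 0, "wy": 0, "wz": 0}, {"dx": -0.11, "dy": -0.76, "dz": 1, "wx": 0, "wy": 0, "wz": 0}, {"dx": 0, "dy": 0, "dz": 1, "wx": 0, "wy": 0, "wz": 0}, {"dx": 0, "dy": 0, "dz": 1, "wx": 0, "wy": 0, "wz": 0}, {"dx": 0, "dy": 0, "dz": 1, "wx": 0, "wy": 0, "wz": 0}]'

```text
time_s: 6.2
eef_pos: [587.0, -289.7, 130.2]
ee_rot: [-0.0, -0.235, 0.972, 0.0]
force: [0.6, -0.5, -0.1]
grip_width: 0.001
grip_force: 0.0
```

Call:
step_arm --increments '[{"dx": 0, "dy": 0, "dz": 0.8, "wx": 0, "wy": 0, "wz": 0}, {"dx": 0, "dy": 0, "dz": 0.4, "wx": 0, "wy": 0, "wz": 0}, {"dx": 0, "dy": 0, "dz": 0, "wx": 0, "wy": 0, "wz": 0}, {"dx": 0, "dy": 0, "dz": 0, "wx": 0, "wy": 0, "wz": 0}]'

```text
time_s: 6.6
eef_pos: [587.4, -290.0, 102.4]
ee_rot: [0.0, -0.236, 0.972, -0.001]
force: [0.5, -0.2, 0.8]
grip_width: 0.001
grip_force: 0.0
```

```bash
python3 look.py pics/w3.png rocker_far:60 rocker_axis:48; python3 to.py 587 -289.5 77
```

```text
cam [ 512. -328.  219.] [ 0.29  0.15 -0.95]
rocker_far 0.81 3d [ 585.5 -290.9   53.4] ray@h [ 582.6 -292.4   60. ] px 255.0 230.0
rocker_axis 0.78 3d [ 572.  -299.2   55.2] ray@h [ 574.6 -297.9   48. ] px 253.0 205.0
t 6.75 pos [ 587.4 -290.   102.6] R [[-0.889, -0.458, 0.002], [-0.458, 0.889, -0.001], [-0.001, -0.002, -1.0]] j [-0.64  0.74  1.24  0.    1.16 -2.68] F [ 0.6  0.8 -0.4]
units [ 0.1  -0.   -6.14]
t 6.75 pos [ 587.4 -290.   102.6] R [[-0.889, -0.458, 0.002], [-0.458, 0.889, -0.001], [-0.001, -0.002, -1.0]] j [-0.64  0.74  1.24  0.    1.16 -2.68] F [ 0.6  0.8 -0.4]
units [0.01 0.03 1.02]
```

View pics/w3.png

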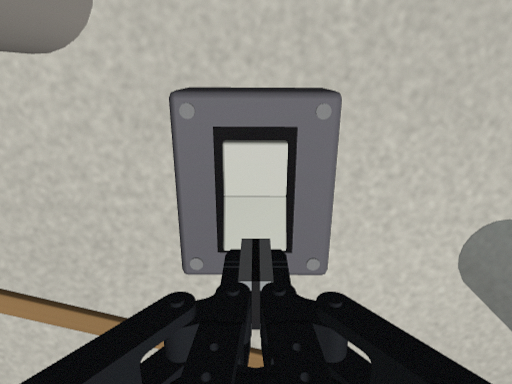

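The tip is centred sideways over the rocker's far half (column 256) with the axis line at row 196. Pressing now.

Call:
step_arm --increments '[{"dx": -0.08, "dy": 0, "dz": 0.4, "wx": 0, "wy": 0, "wz": 0}, {"dx": 0, "dy": 0, "dz": 0.2, "wx": 0, "wy": 0, "wz": 0}, {"dx": 0, "dy": 0, "dz": 0.2, "wx": 0, "wy": 0, "wz": 0}, {"dx": 0, "dy": 0, "dz": 0.1, "wx": 0, "wy": 0, "wz": 0}]'

```text
time_s: 7.15
eef_pos: [589.1, -288.7, 78.6]
ee_rot: [0.0, -0.236, 0.972, -0.0]
force: [2.4, 1.2, 3.3]
grip_width: 0.001
grip_force: 1.8
```

Call:
step_arm --increments '[{"dx": 0, "dy": 0, "dz": 0.1, "wx": 0, "wy": 0, "wz": 0}, {"dx": 0, "dy": 0, "dz": 0.04, "wx": 0, "wy": 0, "wz": 0}, {"dx": 0, "dy": 0, "dz": 0, "wx": 0, "wy": 0, "wz": 0}]'

```text
time_s: 7.45
eef_pos: [589.1, -288.8, 76.8]
ee_rot: [0.0, -0.236, 0.972, -0.0]
force: [-1.4, 4.1, 13.0]
grip_width: 0.001
grip_force: 6.6
```

Call:
step_arm --increments '[{"dx": 0, "dy": 0, "dz": 0.04, "wx": 0, "wy": 0, "wz": 0}, {"dx": 0, "dy": 0, "dz": 0, "wx": 0, "wy": 0, "wz": 0}]'

```text
time_s: 7.65
eef_pos: [589.1, -288.9, 76.7]
ee_rot: [0.0, -0.236, 0.972, -0.001]
force: [-4.3, 5.3, 19.5]
grip_width: 0.001
grip_force: 9.6
```

Call:
step_arm --increments '[{"dx": 0, "dy": 0, "dz": -0.5, "wx": 0, "wy": 0, "wz": 0}, {"dx": 0, "dy": 0, "dz": -1, "wx": 0, "wy": 0, "wz": 0}, {"dx": 0, "dy": 0, "dz": -1, "wx": 0, "wy": 0, "wz": 0}, {"dx": 0, "dy": 0, "dz": -1, "wx": 0, "wy": 0, "wz": 0}, {"dx": 0, "dy": 0, "dz": -1, "wx": 0, "wy": 0, "wz": 0}]'

```text
time_s: 8.15
eef_pos: [588.2, -288.9, 187.4]
ee_rot: [-0.001, -0.236, 0.972, 0.0]
force: [-0.5, 0.1, -0.3]
grip_width: 0.001
grip_force: 0.0
```

```bash
python3 look.py pics/w4.png rocker_far:52 rocker_axis:48; python3 to.py 513.5 195 200
```

```text
cam [ 514. -327.  304.] [ 0.29  0.15 -0.95]
rocker_far 0.94 3d [ 588.1 -293.2   50.5] ray@h [ 587.6 -293.4   52. ] px 251.0 181.0
rocker_axis 0.87 3d [ 574.5 -301.8   49.2] ray@h [ 574.8 -301.7   48. ] px 249.0 161.0
rocker_axis 0.18 3d [747.9 -63.8  -1.4] ray@h [ 710.1 -106.4   48. ] px 362.0 366.0
t 8.3 pos [ 588.8 -289.2  187.9] R [[-0.889, -0.458, 0.001], [-0.458, 0.889, -0.002], [-0.0, -0.002, -1.0]] j [-0.63  0.66  1.15 -0.    1.33 -2.68] F [ 0.3  0.  -1.3]
units [ 0.17  0.   -2.72]
t 8.3 pos [ 588.8 -289.2  187.9] R [[-0.889, -0.458, 0.001], [-0.458, 0.889, -0.002], [-0.0, -0.002, -1.0]] j [-0.63  0.66  1.15 -0.    1.33 -2.68] F [ 0.3  0.  -1.3]
units [-6.19 18.6  -0.52]
```

View pics/w4.png

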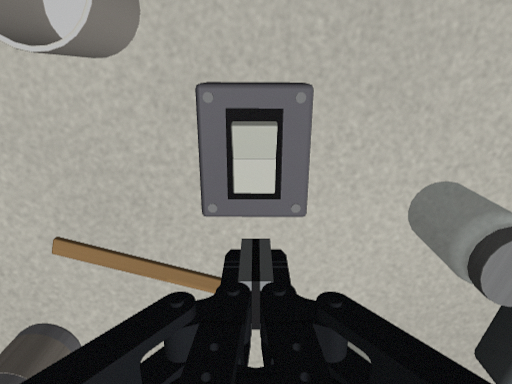

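The rocker is fully over: a firm 19 N stop with the tip at 52 mm, and the shading of its two halves has swapped (near half at (254,140), far half at (254,175)). Now to the bar key.

Call:
step_arm --increments '[{"dx": 0, "dy": 0, "dz": 0, "wx": 0, "wy": 0, "wz": 1}, {"dx": 0, "dy": 0, "dz": 0, "wx": 0, "wy": 0, "wz": 1}, {"dx": 0, "dy": 0, "dz": 0, "wx": 0, "wy": 0, "wz": 0.5}]'

```text
time_s: 8.6
eef_pos: [588.1, -288.7, 185.0]
ee_rot: [-0.001, -0.105, 0.994, 0.001]
force: [-0.3, 0.2, 0.4]
grip_width: 0.0
grip_force: 0.0
```

Call:
step_arm --increments '[{"dx": -0.06, "dy": 0.98, "dz": 0, "wx": 0, "wy": 0, "wz": 0}, {"dx": -0.06, "dy": 0.98, "dz": 0, "wx": 0, "wy": 0, "wz": 0}, {"dx": -0.06, "dy": 0.98, "dz": 0, "wx": 0, "wy": 0, "wz": 0}, {"dx": -0.06, "dy": 0.98, "dz": 0, "wx": 0, "wy": 0, "wz": 0}, {"dx": -0.06, "dy": 0.98, "dz": 0, "wx": 0, "wy": 0, "wz": 0}]'

```text
time_s: 9.1
eef_pos: [569.1, -166.5, 185.2]
ee_rot: [-0.001, -0.107, 0.994, 0.001]
force: [1.0, -0.0, 0.3]
grip_width: 0.003
grip_force: 0.0
```

Call:
step_arm --increments '[{"dx": -0.06, "dy": 0.98, "dz": 0, "wx": 0, "wy": 0, "wz": 0}, {"dx": -0.06, "dy": 0.98, "dz": 0, "wx": 0, "wy": 0, "wz": 0}, {"dx": -0.06, "dy": 0.98, "dz": 0, "wx": 0, "wy": 0, "wz": 0}, {"dx": -0.06, "dy": 0.98, "dz": 0, "wx": 0, "wy": 0, "wz": 0}, {"dx": -0.06, "dy": 0.98, "dz": 0, "wx": 0, "wy": 0, "wz": 0}]'

```text
time_s: 9.6
eef_pos: [550.4, -45.3, 185.3]
ee_rot: [-0.001, -0.107, 0.994, 0.0]
force: [-0.7, 0.4, 0.3]
grip_width: 0.002
grip_force: 0.0
```

Call:
step_arm --increments '[{"dx": -0.06, "dy": 0.98, "dz": 0, "wx": 0, "wy": 0, "wz": 0}, {"dx": -0.06, "dy": 0.98, "dz": 0, "wx": 0, "wy": 0, "wz": 0}, {"dx": -0.06, "dy": 0.98, "dz": 0, "wx": 0, "wy": 0, "wz": 0}, {"dx": -0.06, "dy": 0.98, "dz": 0, "wx": 0, "wy": 0, "wz": 0}, {"dx": -0.06, "dy": 0.98, "dz": 0, "wx": 0, "wy": 0, "wz": 0}]'

```text
time_s: 10.1
eef_pos: [531.7, 75.9, 185.4]
ee_rot: [-0.001, -0.107, 0.994, 0.0]
force: [0.0, -0.7, -0.1]
grip_width: -0.001
grip_force: 0.0
```

Call:
step_arm --increments '[{"dx": -0.06, "dy": 0.98, "dz": 0, "wx": 0, "wy": 0, "wz": 0}, {"dx": -0.06, "dy": 0.98, "dz": 0, "wx": 0, "wy": 0, "wz": 0}, {"dx": -0.06, "dy": 0.98, "dz": 0, "wx": 0, "wy": 0, "wz": 0}, {"dx": -0.06, "dy": 0.98, "dz": 0, "wx": 0, "wy": 0, "wz": 0}, {"dx": 0, "dy": 0.9, "dz": 0, "wx": 0, "wy": 0, "wz": 0}]'

```text
time_s: 10.6
eef_pos: [512.0, 194.9, 185.3]
ee_rot: [-0.001, -0.107, 0.994, -0.0]
force: [-0.1, -0.0, -0.6]
grip_width: -0.004
grip_force: 0.0
```

```bash
python3 look.py pics/w5.png bar_key_top:74 square_key_top:74 round_key_top:74; python3 to.py 513.5 195 110
```

```text
cam [430. 177. 302.] [ 0.32  0.07 -0.95]
bar_key_top 0.79 3d [514.2 191.3  74.5] ray@h [514.4 191.4  74. ] px 250.0 197.0
square_key_top 0.83 3d [527.1 125.6  75.6] ray@h [527.8 125.2  74. ] px 158.0 196.0
round_key_top 0.8 3d [547.9  49.9  71.1] ray@h [546.4  51.5  74. ] px 54.0 199.0
round_key_top 0.23 3d [528.2 126.3  74. ] ray@h [528.2 126.3  74. ] px 159.0 196.0
t 10.8 pos [512.5 193.7 185.8] R [[-0.977, -0.213, -0.002], [-0.213, 0.977, -0.001], [0.002, -0.0, -1.0]] j [ 0.15  0.43  1.53 -0.    1.19 -1.64] F [ 0.1 -1.3 -0. ]
units [  1.31 -19.56  -2.8 ]
t 10.8 pos [512.5 193.7 185.8] R [[-0.977, -0.213, -0.002], [-0.213, 0.977, -0.001], [0.002, -0.0, -1.0]] j [ 0.15  0.43  1.53 -0.    1.19 -1.64] F [ 0.1 -1.3 -0. ]
units [-0.06  0.04  3.03]
```

View pics/w5.png

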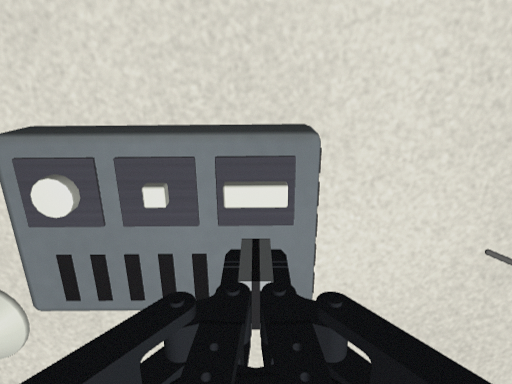

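The bar key is at (256,195), straight under the tool. Going down.

Call:
step_arm --increments '[{"dx": -0.06, "dy": 0.02, "dz": 1, "wx": 0, "wy": 0, "wz": 0}, {"dx": 0, "dy": 0, "dz": 1, "wx": 0, "wy": 0, "wz": 0}, {"dx": 0, "dy": 0, "dz": 0.8, "wx": 0, "wy": 0, "wz": 0}, {"dx": 0, "dy": 0, "dz": 0.4, "wx": 0, "wy": 0, "wz": 0}]'

```text
time_s: 11.2
eef_pos: [513.6, 193.6, 104.7]
ee_rot: [-0.002, -0.106, 0.994, -0.0]
force: [-0.2, 0.2, 0.1]
grip_width: 0.002
grip_force: 0.0
```

Call:
step_arm --increments '[{"dx": 0, "dy": 0, "dz": 0.2, "wx": 0, "wy": 0, "wz": 0}, {"dx": 0, "dy": 0, "dz": 0.2, "wx": 0, "wy": 0, "wz": 0}, {"dx": 0, "dy": 0, "dz": 0.1, "wx": 0, "wy": 0, "wz": 0}, {"dx": 0, "dy": 0, "dz": 0.04, "wx": 0, "wy": 0, "wz": 0}, {"dx": 0, "dy": 0, "dz": 0, "wx": 0, "wy": 0, "wz": 0}]'

```text
time_s: 11.7
eef_pos: [514.7, 194.9, 93.8]
ee_rot: [0.001, -0.107, 0.994, -0.0]
force: [0.7, -1.4, 2.5]
grip_width: 0.001
grip_force: 1.3
```

Call:
step_arm --increments '[{"dx": 0, "dy": 0, "dz": 0.06, "wx": 0, "wy": 0, "wz": 0}, {"dx": 0, "dy": 0, "dz": 0.04, "wx": 0, "wy": 0, "wz": 0}, {"dx": 0, "dy": 0, "dz": 0, "wx": 0, "wy": 0, "wz": 0}]'

```text
time_s: 12.0
eef_pos: [514.8, 194.9, 92.9]
ee_rot: [0.001, -0.107, 0.994, -0.0]
force: [-6.1, -4.2, 19.4]
grip_width: -0.003
grip_force: 9.9
```

The bar key has bottomed: tip at 68 mm, 19 N. Lifting and moving to the round key, 150 mm away along the dryer.

Call:
step_arm --increments '[{"dx": 0, "dy": 0, "dz": -0.6, "wx": 0, "wy": 0, "wz": 0}, {"dx": 0, "dy": 0, "dz": -1, "wx": 0, "wy": 0, "wz": 0}, {"dx": 0, "dy": 0, "dz": -1, "wx": 0, "wy": 0, "wz": 0}, {"dx": 0, "dy": -1, "dz": 0, "wx": 0, "wy": 0, "wz": 0}, {"dx": 0, "dy": -1, "dz": 0, "wx": 0, "wy": 0, "wz": 0}]'

```text
time_s: 12.5
eef_pos: [525.1, 146.1, 156.5]
ee_rot: [0.001, -0.108, 0.994, 0.0]
force: [-0.5, 0.6, 0.1]
grip_width: 0.004
grip_force: 0.0
```

Call:
step_arm --increments '[{"dx": 0, "dy": -1, "dz": 0, "wx": 0, "wy": 0, "wz": 0}, {"dx": 0, "dy": -1, "dz": 0, "wx": 0, "wy": 0, "wz": 0}, {"dx": 0, "dy": -1, "dz": 0, "wx": 0, "wy": 0, "wz": 0}, {"dx": 0, "dy": -0.95, "dz": 0, "wx": 0, "wy": 0, "wz": 0}, {"dx": 0, "dy": 0, "dz": 0, "wx": 0, "wy": 0, "wz": 0}]'

```text
time_s: 13.0
eef_pos: [546.3, 47.6, 155.6]
ee_rot: [0.0, -0.106, 0.994, -0.0]
force: [0.3, 0.4, -0.7]
grip_width: -0.002
grip_force: 0.0
```

```bash
python3 look.py pics/w6.png bar_key_top:68 square_key_top:74 round_key_top:74; python3 to.py 546 49.5 99
```

```text
cam [464.  30. 273.] [ 0.32  0.07 -0.95]
bar_key_top 0.97 3d [514.8 194.9  66.2] ray@h [514.4 193.5  68. ] px 481.0 206.0
bar_key_top 0.33 3d [ 7.505e+02 -6.560e+01  3.000e-01] ray@h [679.3 -41.8  68. ] px 106.0 340.0
square_key_top 0.94 3d [527.5 124.4  73.2] ray@h [527.2 124.   74. ] px 378.0 207.0
round_key_top 0.73 3d [546.6  49.5  71.5] ray@h [545.5  49.2  74. ] px 258.0 210.0
t 13.2 pos [545.6  50.5 155.7] R [[-0.977, -0.213, -0.0], [-0.213, 0.977, 0.0], [0.0, 0.0, -1.0]] j [-0.12  0.46  1.56  0.    1.12 -1.91] F [-0.6  1.2 -0. ]
units [  1.38 -13.68  -4.02]
t 13.2 pos [545.6  50.5 155.7] R [[-0.977, -0.213, -0.0], [-0.213, 0.977, 0.0], [0.0, 0.0, -1.0]] j [-0.12  0.46  1.56  0.    1.12 -1.91] F [-0.6  1.2 -0. ]
units [-0.01 -0.04  2.27]
```

View pics/w6.png

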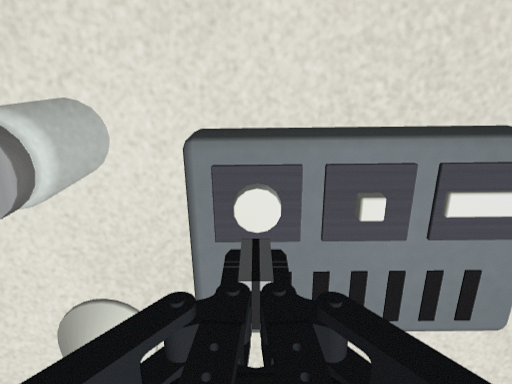

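The round key is at (257,210), under the tool, and the bar key sits low at (480,206). Pressing the round key.

Call:
step_arm --increments '[{"dx": 0, "dy": 0, "dz": 1, "wx": 0, "wy": 0, "wz": 0}, {"dx": 0, "dy": 0, "dz": 0.8, "wx": 0, "wy": 0, "wz": 0}, {"dx": 0, "dy": 0, "dz": 0.3, "wx": 0, "wy": 0, "wz": 0}, {"dx": 0, "dy": 0, "dz": 0.2, "wx": 0, "wy": 0, "wz": 0}, {"dx": 0, "dy": 0, "dz": 0.16, "wx": 0, "wy": 0, "wz": 0}]'

```text
time_s: 13.7
eef_pos: [546.0, 50.0, 94.8]
ee_rot: [0.0, -0.107, 0.994, 0.0]
force: [-1.6, 2.7, 3.5]
grip_width: -0.001
grip_force: 2.0
```

Call:
step_arm --increments '[{"dx": 0, "dy": 0, "dz": 0.08, "wx": 0, "wy": 0, "wz": 0}, {"dx": 0, "dy": 0, "dz": 0.04, "wx": 0, "wy": 0, "wz": 0}, {"dx": 0, "dy": 0, "dz": 0, "wx": 0, "wy": 0, "wz": 0}, {"dx": 0, "dy": 0, "dz": 0, "wx": 0, "wy": 0, "wz": 0}]'

```text
time_s: 14.1
eef_pos: [546.1, 50.0, 92.9]
ee_rot: [0.001, -0.107, 0.994, 0.0]
force: [-5.7, 3.6, 12.3]
grip_width: -0.002
grip_force: 6.1
```

Bottomed at 68 mm. Releasing straight up.

Call:
step_arm --increments '[{"dx": 0, "dy": 0, "dz": -0.6, "wx": 0, "wy": 0, "wz": 0}, {"dx": 0, "dy": 0, "dz": -1, "wx": 0, "wy": 0, "wz": 0}, {"dx": 0, "dy": 0, "dz": -1, "wx": 0, "wy": 0, "wz": 0}, {"dx": 0, "dy": 0, "dz": -1, "wx": 0, "wy": 0, "wz": 0}, {"dx": 0, "dy": 0, "dz": -1, "wx": 0, "wy": 0, "wz": 0}]'

```text
time_s: 14.6
eef_pos: [546.0, 49.5, 207.9]
ee_rot: [0.001, -0.107, 0.994, -0.0]
force: [-0.3, 0.2, -0.9]
grip_width: -0.004
grip_force: 0.0
```

Call:
step_arm --increments '[{"dx": 0, "dy": 0, "dz": 0, "wx": 0, "wy": 0, "wz": 0}, {"dx": 0, "dy": 0, "dz": 0, "wx": 0, "wy": 0, "wz": 0}, {"dx": 0, "dy": 0, "dz": 0, "wx": 0, "wy": 0, "wz": 0}]'

```text
time_s: 14.9
eef_pos: [545.5, 49.6, 205.4]
ee_rot: [-0.001, -0.107, 0.994, 0.0]
force: [-0.2, 0.8, -0.6]
grip_width: 0.004
grip_force: 0.0
```

```bash
python3 look.py pics/w7.png bar_key_top:68 square_key_top:74 round_key_top:74
```

```text
cam [463.  32. 322.] [ 0.32  0.07 -0.95]
bar_key_top 0.83 3d [514.9 195.6  67.3] ray@h [514.7 195.2  68. ] px 440.0 184.0
square_key_top 0.72 3d [529.  122.8  73.7] ray@h [528.9 122.7  74. ] px 351.0 185.0
square_key_top 0.63 3d [ 546.6 -104.7    1.3] ray@h [527.8 -73.8  74. ] px 98.0 130.0
round_key_top 0.72 3d [547.6  50.5  70.2] ray@h [546.3  50.2  74. ] px 256.0 187.0
t 15.1 pos [545.7  49.5 205.7] R [[-0.977, -0.213, -0.001], [-0.213, 0.977, 0.0], [0.001, 0.0, -1.0]] j [-0.12  0.41  1.5  -0.    1.23 -1.91] F [0.1 0.3 0.4]
units [  1.36 -13.64  -2.02]
```

View pics/w7.png

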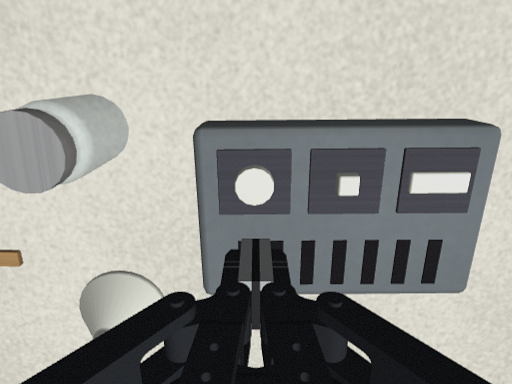

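The view shows the round key at (255,186) up again, the square key at (349,184) untouched, and the bar key at (440,183) down. The jar and funnel look undisturbed and the arm is clear of everything.

```bash
python3 -c "
from h import *
print(finish_job())"
```

```text
the job is handed in; nothing more can be done
None
```

I handed the job in at about 15 s of the 42 s allowed: the rocker was pressed over to its stop, the bar key pushed down and left down, then the round key pressed fully in and released, with the square key and loose objects untouched; the judge returned no verdict.

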